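Hang a burnt plaque on the drying rail

TASK

Get this plaque ready for varnishing: fold the drip tray under the drying rail fully down flat, and take the burnt plaque with the hooks out of the rack and hang it on the rail beside the one already there, lifting both hooks over the front lip and lowering it until they are fully seated behind the lip. Do not drop it or let it touch its neighbour once hung, and leave that plaque, the blank board, the tin, the jar and the torch where they are.

Things in the scene. Friction and masses are not known exactly. Their poses are not given: they have to be found in the camera images.
- stand: drying stand fixed to the bench: aluminium rail 460 mm long along its y axis on two dark steel posts, feet from x -150 to +85 mm, black end stops. Origin on the bench top under the rail's front face (x = 0) and middle; x points from its front (tray side, facing the robot) to its back. A seated plaque's origin is at about x -14, z 114 mm here, axes parallel, up to 0.06 rad of lean.
- rail_lip (a point): top of the rail's front lip, mid-length and mid-thickness, 210 mm above the bench; axes as the stand's. The rail is an upward-open channel: front web 5 mm thick and 60 mm high, its top edge is the lip; behind it a groove 20 mm wide, 24 mm deep; then a back flange 10 mm lower than the lip. Boards hang on the front side, straps against the web, hooks over the lip.
- drip_tray (a joint): fold angle of the grey metal drip tray under the rail, rad: 0 = flat on its rubber rests (a stop), larger = front edge raised, at most 1.1. Stiff hinge: it stays where it is left; pressing the tab takes 1 to 6 N. Tray 410 mm wide, 124 mm deep, 10 mm rims; it folds down towards the robot.
- tray_hinge (a point): middle of the drip tray's hinge line, which runs along the stand's y axis, 34 mm above the bench and 10 mm in front of the rail's front face
- tray_tab (a point): on the top face of the red tab (36 x 70 x 8 mm) at the middle of the tray's front edge, 150 mm from the hinge line and 4 mm above the tray's plane through it; 38 mm above the bench when the tray is flat. Press here to fold the tray down.
- plaque: the plaque to hang: wooden board 150 x 150 x 18 mm, burnt mountain picture on its front (-x), two steel strap hooks on its back (+x); stands on its lower edge in one of the rack's two slots. Origin at the centre of its underside; x = its normal, front to back, y along its width, z up. About 0.25 to 0.45 kg. Its bare top edge (z 150 mm) can be gripped across the thickness.
- crook_left (a point): underside of the hook arm at plaque y = +45 mm, mid-slot (plaque x 17, z 96 mm); rests on the lip when seated. Each hook is 24 mm wide: a strap on the board's back (x 9 to 13, z 22 to 102 mm), an arm 6 mm thick back over the lip to x 27 mm, and a slanting toe. The slot for the lip is 8 mm wide under the arm, widening to about 14 mm at the toe's tip.
- crook_right (a point): the same point of the other hook, at plaque y = -45 mm
- toe_left (a point): near the tip of the toe of the hook at plaque y = +45 mm (plaque x 29, z 80 mm); behind the lip when seated. The toe is 5 mm thick; its tip reaches 17 mm below the arm's underside (z 79 mm) and back to x 33 mm.
- toe_right (a point): the same point of the other hook, at plaque y = -45 mm
- hung_plaque: a plaque already hanging on the rail: 110 wide x 140 high x 18 mm thick, burnt with a fern, same kind of hooks at y -32 and +32 mm. Origin at the centre of its underside, axes as the plaque's. It hangs up to 130 mm either side of the rail's middle; the roomier side always has space for the other plaque.
- rack: wooden board rack fixed to the bench, 180 x 160 mm, base 12 mm thick, two slots along its y axis at x -40 and +40 mm, each 25 mm wide between battens 16 mm high. Origin on the bench top under its centre.
- blank: plain wooden board without hooks, 130 wide x 105 high x 18 mm thick, standing in the rack's other slot; origin at the centre of its underside
- tin: closed varnish tin, 84 mm across, 110 mm high, at the robot's front right; origin under its centre
- wax_jar: closed amber jar, 66 mm across, 75 mm high, at the back of the bench; origin under its centre
- torch: hand-held gas torch standing at the back of the bench: blue canister 68 mm across at the foot, about 170 mm high; origin under its centre
Things that resemble listed ones, but are neither listed nor needed, are in the scene too. Leave any green or yellow look-alike of the plaque alone. Leave any orange or pink look-alike of the hung_plaque alone.

How it is judged (in metres and radians):
At the end, for the whole second after the job is handed in: Drip tray flat (within 0.06 rad); both plaque hooks over the front lip: arm undersides within 5 mm of the lip top in height and 8 mm fore and aft, toes behind the lip, within the rail's length; plaque upright within 0.12 rad, still, let go, not touching the other hanging plaque (value of joint drip_tray below 0.06 rad and z of crook_left in the frame of rail_lip between -0.005 and 0.005 m and x of crook_left in the frame of rail_lip between -0.008 and 0.008 m and y of crook_left in the frame of rail_lip between -0.225 and 0.225 m and x of each of toe_left, toe_right in the frame of rail_lip above 0.005 m and z of crook_right in the frame of rail_lip between -0.005 and 0.005 m and x of crook_right in the frame of rail_lip between -0.008 and 0.008 m and y of crook_right in the frame of rail_lip between -0.225 and 0.225 m and angle between plaque's own z axis and vertical below 0.12 rad and linear speed of plaque below 0.02 m/s and contact force between plaque and hung_plaque below 0.05 N and contact force between plaque and the fingers below 0.05 N).
It fails at once if the plaque already hanging on the rail is shifted by more than 15 mm (distance of hung_plaque from where it was at the start of the episode above 0.015 m).
It fails at once if the plaque is let fall (moving faster than 0.4 m/s while no finger holds it) (linear speed of plaque above 0.4 m/s and contact force between plaque and the fingers below 0.05 N).
It fails at once if the blank board, the tin, the jar or the torch is shifted by more than 30 mm (distance of any of blank, tin, wax_jar, torch from where it was at the start of the episode above 0.03 m).
It also fails if it takes over 64 s, if anything falls off the work surface, if the arm or the gripper's body presses on something with over 40 N, if the wrist force passes 120 N, or if a joint passes its speed limit or range.

ROBOT

A 6-joint arm with a two-finger parallel gripper is mounted at the origin on the work surface. World frame = base frame: x ahead of the robot, y to its left, z up, the work surface at z = 0. Lengths are in m, angles in degrees, forces in N, time in s.
With the tool pointing down it reaches from about 0.4 to 0.825 m from the base axis. Payload 7 kg.
Tool frame: the origin (TCP) lies midway between the tips of the shut fingers; the grasp point (between the pads) lies 19 mm behind it; z points along the fingers, y is the direction in which the jaws open and shut (so a half turn about z gives the same grasp; the last joint's range is limited). The gripper opens to 88 mm and grips with 3 to 60 N. Pads are 19 mm wide; open, the fingers measure 130 mm over their backs; the gripper's body (78 mm by 193 mm) begins 47 mm behind the grasp point.
Start: joints at [89.731, 20.546, 0.682, 0, -70.136, -16.507], TCP at [0.195, 0.646, 0.227] pointing down, gripper open.
Joint ranges: [-176.03, 176.03], [-82.01, 121.73], [-58.28, 71.71], [-173.87, 95.51], [-174.79, -0.11], [-173.66, 173.66]. Speed limits (degrees/s): [136.94, 136.94, 172.46, 180, 180, 180].

INTERFACE

Orientations are given as a 3x3 rotation matrix whose columns are the frame's x, y, z axes.
In Python, from rig import robot gives the robot as it stands. Calls block until the motion is done:
- robot.goto(position, orientation): joint-space move of the TCP to a pose.
- robot.servo_line(position, ori=None, speed=0.15): straight line of the TCP; ori=None keeps the orientation; speed is the mean speed in m/s.
- robot.movej(angles): joint-space move.
- robot.move_gripper(opening): opening from 0.0 (shut) to 1.0 (fully open); the grip force is fixed at half the most; returns when the fingers have stopped.
- robot.dwell(seconds).
- robot.ik(position, orientation): joint angles nearest the present ones, or None.
- robot.grab_frame(name): name is "side" or "top" or "wrist"; returns (picture, depth): 384x512x3 uint8, red, green, blue; 384x512 float32, m along the optical axis (not along the pixel's ray), 0 where there is no reading.
- robot.camera_info(name): a dict with "vfov" (degrees; the focal length in pixels is half the picture's height over the tangent of half this angle, whatever the lens; pixels are square), "cx", "cy" (the principal point, pixels), "view" (4x4, takes a point from world to camera coordinates); the wrist camera has in their place "T_tool_cam" (4x4, takes a point from camera to tool coordinates, whose origin is the TCP and whose axes are the flange's). Camera axes: x right, y down, z forward; pixel columns grow to the right and rows downward; lengths in m; the calibration is good to about 2 mm. A picture is of the moment at which its call begins: read the wrist's pose just before it. camera_info takes no time and is no camera call.
A pose or a line that the arm cannot do raises robot.Unreachable and nothing moves.
- robot.job_done(): hands the job in, once; it reports no verdict.
Readings, each from a call of its own:
- robot.read_t(): time.
- robot.read_qpos(): joint angles.
- robot.read_qvel(): joint speeds.
- robot.read_effort(): joint torques, N m.
- robot.read_position(): TCP position.
- robot.read_tcp_rot(): TCP orientation.
- robot.read_force(): force on the tool from outside, world axes, zero at the start.
- robot.read_ft_torque(): the same for the moment, N m.
- robot.read_grip_width(): opening from 0.0 (shut) to 1.0 (fully open).
Only numpy, scipy, OpenCV 4.12 (cv2) and the standard library are available. Lean on these libraries where they do the work, as an engineer would, in place of code of your own. Each camera call takes 0.05 s, during which the arm holds its last target.

## Working session

There is one attempt and no reset: what is moved stays moved. The work goes in short steps, each a Python script; the robot and the scene stay as the last script left them, time stands still between calls to the robot, and variables do not carry over. Pictures are saved under pics/ and viewed, and the job is handed in when it is done.

```bash
ls; mkdir -p pics
cat > h.py <<'E'
import numpy as np, cv2
from rig import robot
def cam(n):
    i=robot.camera_info(n); f=192/np.tan(np.radians(i['vfov'])/2); return i,f
def T_tool():
    T=np.eye(4);T[:3,:3]=robot.read_tcp_rot();T[:3,3]=robot.read_position();return T
def grab(n,fn):
    i,f=cam(n)
    if n=='wrist': Twc=T_tool()@np.array(i['T_tool_cam'])
    else: Twc=np.linalg.inv(np.array(i['view']))
    p,d=robot.grab_frame(n)
    cv2.imwrite(f'pics/{fn}.png',p[:,:,::-1]); np.savez(f'pics/{fn}.npz',p=p,d=d,T=Twc,f=f,cx=i['cx'],cy=i['cy'])
    return load(fn)
def load(fn):
    z=np.load(f'pics/{fn}.npz'); return {k:z[k] for k in z}
def pt(c,u,v,d=None):
    if d is None: d=c['d'][int(round(v)),int(round(u))]
    p=np.array([(u-c['cx'])/c['f']*d,(v-c['cy'])/c['f']*d,d,1]); return (c['T']@p)[:3]
def cloud(c):
    v,u=np.mgrid[:384,:512]; d=c['d']
    P=np.stack([(u-c['cx'])/c['f']*d,(v-c['cy'])/c['f']*d,d],-1)
    return P@c['T'][:3,:3].T+c['T'][:3,3]
def plane(c,u,v,z):
    o=c['T'][:3,3]; r=c['T'][:3,:3]@np.array([(u-c['cx'])/c['f'],(v-c['cy'])/c['f'],1]); return o+r*(z-o[2])/r[2]
def proj(c,P):
    q=np.linalg.inv(c['T'])@np.append(P,1); return c['f']*q[0]/q[2]+c['cx'],c['f']*q[1]/q[2]+c['cy']
E
python3 - <<'E'
from h import *
for n in ['side','top','wrist']:
    c=grab(n,n+'0'); print(n,c['f'],c['cx'],c['cy'],c['T'].round(3).tolist(),(c['d']>0).mean())
print(robot.read_t())
E
```

```text
pics
side 473.2232373330314 264.9391165022582 187.82518917018024 [[0.982, -0.111, 0.152, 0.294], [-0.188, -0.595, 0.781, -1.249], [0.004, -0.796, -0.606, 1.153], [0.0, 0.0, 0.0, 1.0]] 0.9959869384765625
top 444.6192598242475 256.13422754454535 193.6596857912796 [[0.026, -0.984, 0.178, 0.248], [-1.0, -0.028, -0.009, 0.061], [0.014, -0.178, -0.984, 1.761], [0.0, 0.0, 0.0, 1.0]] 0.9957478841145834
wrist 268.81590726639354 256.52766213796895 192.0750232175173 [[-0.288, -0.915, -0.283, 0.271], [-0.958, 0.276, 0.085, 0.624], [0.0, 0.295, -0.956, 0.385], [0.0, 0.0, 0.0, 1.0]] 0.9960378011067709
0.15
```

View pics/side0.png

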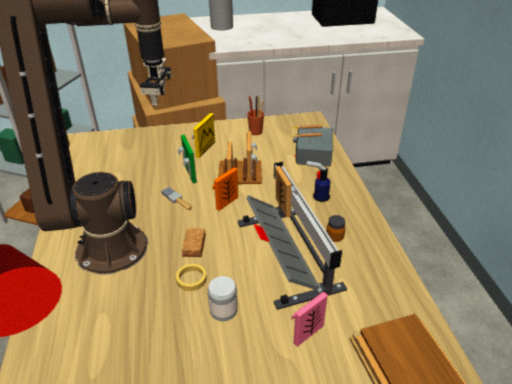

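View pics/top0.png

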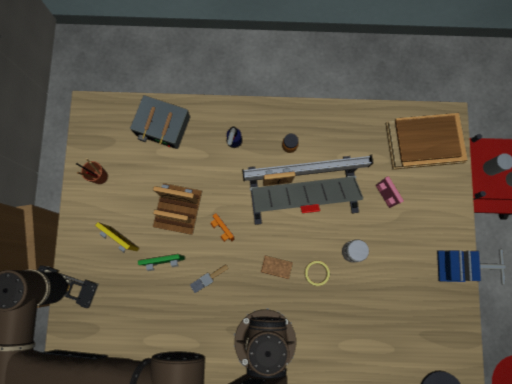

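View pics/wrist0.png

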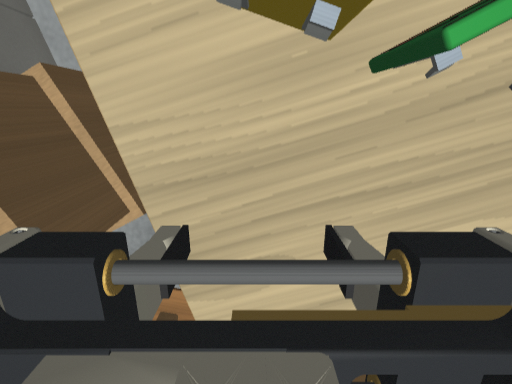

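Run:
```python
import cv2,numpy as np
t=cv2.imread('pics/top0.png');s=cv2.imread('pics/side0.png')
a=cv2.resize(t[170:245,140:240],(800,600),interpolation=cv2.INTER_CUBIC)
b=cv2.resize(s[120:195,200:300],(800,600),interpolation=cv2.INTER_CUBIC)
c=cv2.resize(t[145:235,235:385],(800,480),interpolation=cv2.INTER_CUBIC)
d=cv2.resize(s[155:310,220:360],(542,600),interpolation=cv2.INTER_CUBIC)
for n,i in zip('abcd',(a,b,c,d)): cv2.imwrite(f'pics/crop_{n}.png',i)
```

```text
(no output)
```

View pics/crop_a.png

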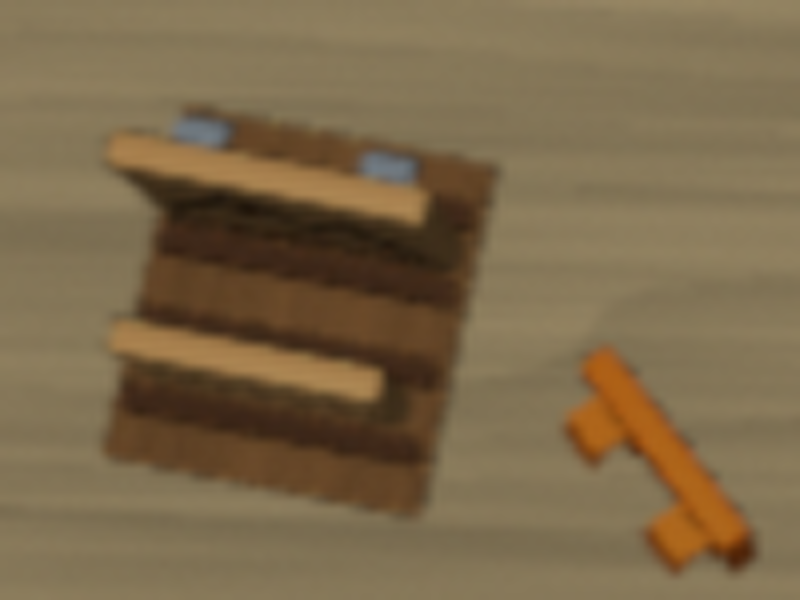

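View pics/crop_b.png

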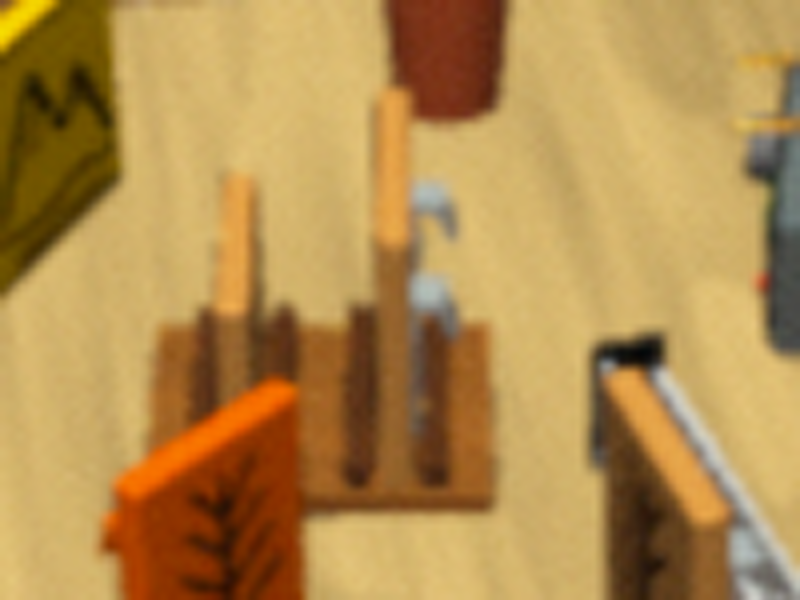

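View pics/crop_c.png

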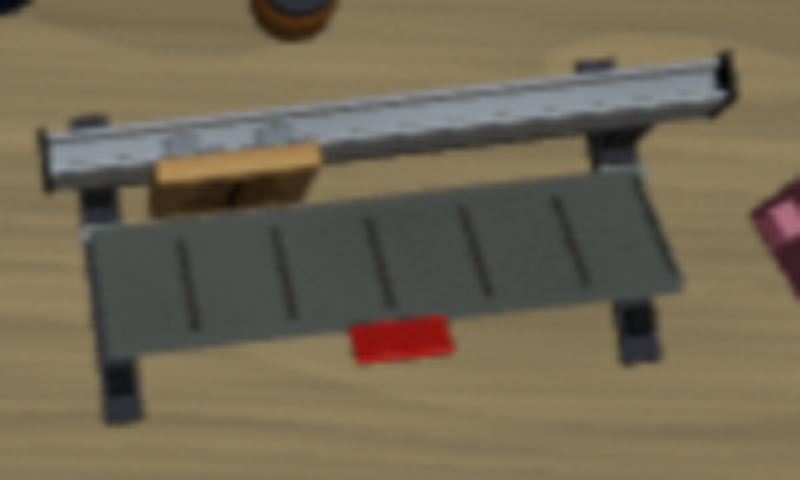

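View pics/crop_d.png

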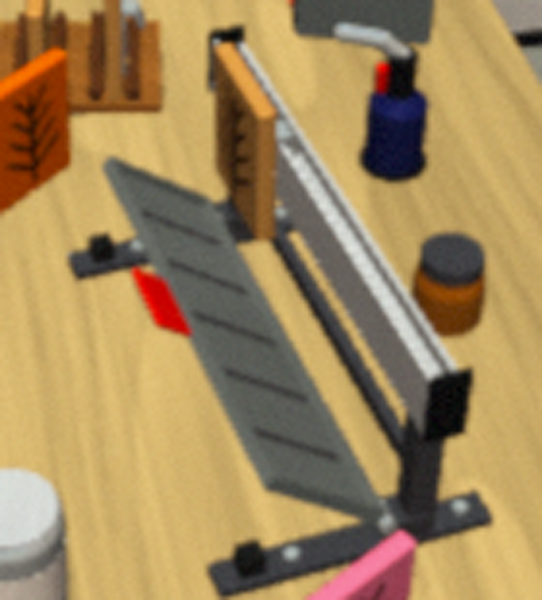

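Run:
```python
from h import *
c=load('top0'); P=cloud(c); hsv=cv2.cvtColor(c['p'],cv2.COLOR_RGB2HSV)
Z=P[...,2]
def rect(m,n):
    pts=P[m][:,:2].astype(np.float32); r=cv2.minAreaRect(pts*1000); print(n,m.sum(),np.round(r,1) if 0 else r, 'z',np.percentile(P[m][:,2],[5,50,95]).round(4)); print(cv2.boxPoints(r).round(0).tolist())
u,v=np.meshgrid(np.arange(512),np.arange(384))
def box(a,b,x,y): return (u>a)&(u<b)&(v>x)&(v<y)
rect(box(145,205,175,222)&(Z>.14),'plaque top')
rect(box(145,205,200,232)&(Z>.105)&(Z<.13),'blank')
rect(box(235,385,145,215)&(Z>.19)&(Z<.225),'rail')
rect(box(235,385,145,215)&(Z>.235),'hung')
red=box(290,330,195,220)&(c['p'][...,0]>140)&(c['p'][...,1]<70)
rect(red,'tab')
# tray plane
for uu,vv in [(262,190),(262,205),(300,185),(300,200),(350,185),(350,198),(310,209)]: print(uu,vv,pt(c,uu,vv).round(3))
```

```text
plaque top 232 ((430.4497375488281, 217.76983642578125), (473.4098205566406, 85.07890319824219), 50.911888122558594) z [0.1497 0.1605 0.1685]
[[248.0, 61.0], [314.0, 7.0], [613.0, 375.0], [547.0, 428.0]]
blank 175 ((457.54241943359375, 362.46014404296875), (128.2273712158203, 18.71497917175293), 80.80839538574219) z [0.1089 0.1151 0.1215]
[[438.0, 301.0], [457.0, 298.0], [477.0, 424.0], [459.0, 427.0]]
rail 692 ((623.4114379882812, -137.076416015625), (57.600990295410156, 471.3326416015625), 8.22834300994873) z [0.1911 0.2009 0.2176]
[[561.0, 92.0], [629.0, -374.0], [686.0, -366.0], [618.0, 100.0]]
hung 231 ((444.2552490234375, 30.108734130859375), (98.00641632080078, 384.6456298828125), 66.78993225097656) z [0.2436 0.2533 1.7606]
[[248.0, 61.0], [602.0, -91.0], [640.0, -1.0], [287.0, 151.0]]
tab 49 ((485.49676513671875, -155.3968963623047), (14.274667739868164, 63.880859375), 14.49766731262207) z [0.1283 0.1341 0.14  ]
[[471.0, -126.0], [487.0, -188.0], [500.0, -185.0], [484.0, -123.0]]
262 190 [0.574 0.023 0.041]
262 205 [0.507 0.023 0.09 ]
300 185 [ 0.598 -0.126  0.045]
300 200 [ 0.53  -0.121  0.093]
350 185 [ 0.6   -0.32   0.062]
350 198 [ 0.538 -0.306  0.12 ]
310 209 [ 0.489 -0.154  0.139]
```

Run:
```python
from h import *
print(np.array(robot.camera_info('wrist')['T_tool_cam']).round(3)); print(robot.read_tcp_rot().round(3))
c=load('top0'); P=cloud(c); Z=P[...,2]; ok=c['d']>0
u,v=np.meshgrid(np.arange(512),np.arange(384))
def box(a,b,x,y): return (u>a)&(u<b)&(v>x)&(v<y)&ok
def rect(m,n):
    m=cv2.morphologyEx(m.astype(np.uint8),cv2.MORPH_OPEN,np.ones((2,2)))>0
    r=cv2.minAreaRect((P[m][:,:2]*1000).astype(np.float32)); print(n,m.sum(),r,np.median(Z[m]).round(4)); print(cv2.boxPoints(r).round(0).tolist())
rect(box(145,205,175,205)&(Z>.14)&(Z<.18),'plaque')
rect(box(235,385,145,190)&(Z>.235)&(Z<.27),'hung')
rect(box(235,385,145,190)&(Z>.19)&(Z<.23),'rail')
def down(y):
    y=np.append(y,0)/np.linalg.norm(y); z=np.array([0,0,-1.]); return np.stack([np.cross(y,z),y,z],1)
for s in (1,-1):
  for nm,yw,pos in [('rack',-9,(.51,.35,.40)),('rail',8.3,(.6,-.2,.4)),('tab',8.3,(.49,-.155,.2)),('railhang',8.3,(.6,-.2,.3))]:
    a=np.radians(yw); R=down(s*np.array([np.cos(a),np.sin(a)])); 
    q=robot.ik(np.array(pos),R); print(s,nm,None if q is None else np.round(q,1))
```

```text
[[ 0.    -0.955 -0.295  0.08 ]
 [ 1.     0.001 -0.001 -0.001]
 [ 0.001 -0.295  0.955 -0.159]
 [ 0.     0.     0.     1.   ]]
[[ 0.957 -0.289 -0.   ]
 [-0.289 -0.957 -0.001]
 [ 0.     0.001 -1.   ]]
plaque 222 ((544.3551025390625, 346.5981140136719), (146.42811584472656, 35.71415328979492), 80.90654754638672) 0.1594
[[515.0, 277.0], [550.0, 271.0], [574.0, 416.0], [538.0, 422.0]]
hung 181 ((596.425048828125, -53.70973205566406), (39.80818557739258, 148.51092529296875), 24.455730438232422) 0.2505
[[548.0, 6.0], [609.0, -130.0], [645.0, -113.0], [584.0, 22.0]]
rail 591 ((588.8984985351562, -94.05377197265625), (288.8638916015625, 690.5795288085938), 42.849788665771484) 0.192
[[248.0, 61.0], [718.0, -445.0], [930.0, -249.0], [460.0, 257.0]]
1 rack [ 52.5  11.9  10.8   0.  -88.8 118.5]
1 rail [  -0.8   13.4   12.6    0.   -89.3 -170.9]
1 tab None
1 railhang [  -0.8   14.5    1.6    0.   -77.1 -170.9]
-1 rack [ 52.5  11.9  10.8   0.  -88.8 -61.5]
-1 rail [ -0.8  13.4  12.6   0.  -89.3   9.1]
-1 tab [  4.4   6.5 -21.6   0.  -61.9   3.9]
-1 railhang [ -0.8  14.5   1.6   0.  -77.1   9.1]
```

```bash
cat >> h.py <<'E'
def down(yaw,s=-1):
    a=np.radians(yaw); y=s*np.array([np.cos(a),np.sin(a),0]); z=np.array([0,0,-1.]); return np.stack([np.cross(y,z),y,z],1)
E
python3 - <<'E'
from h import *
robot.goto(np.array([.51,.35,.31]),down(-9.2)); c=grab('wrist','w_rack'); print(robot.read_t(),robot.read_position())
robot.goto(np.array([.52,-.12,.42]),down(8.3)); c=grab('wrist','w_rail'); print(robot.read_t(),robot.read_position(),robot.read_force())
E
```

```text
1.8167 [0.50941942 0.35086208 0.3095571 ]
3.625 [ 0.52027823 -0.1192223   0.41952521] [-0.07591676  0.05098122  0.27944344]
```

View pics/w_rack.png

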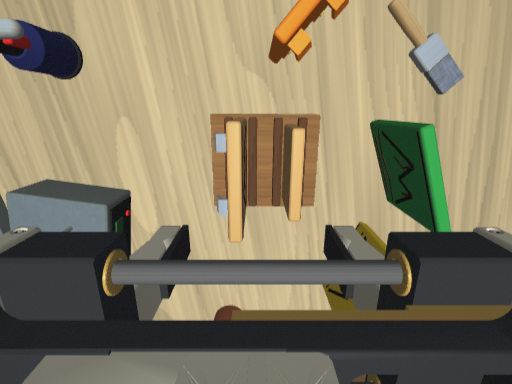

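View pics/w_rail.png

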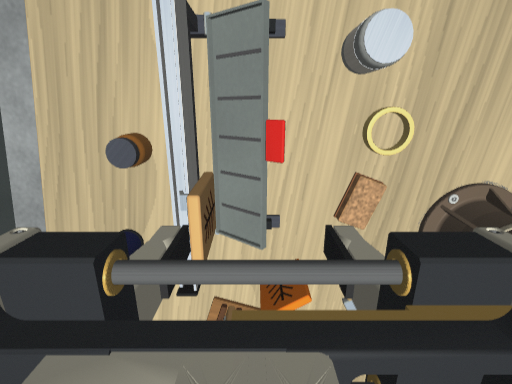

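Run:
```python
import cv2
t=cv2.imread('pics/w_rail.png')
cv2.imwrite('pics/crop_r.png',cv2.resize(t[0:300,140:300],None,fx=3,fy=2,interpolation=cv2.INTER_CUBIC))
cv2.imwrite('pics/crop_r2.png',cv2.resize(t[20:70,145:205],None,fx=12,fy=12,interpolation=cv2.INTER_NEAREST))
t=cv2.imread('pics/w_rack.png')
cv2.imwrite('pics/crop_k.png',cv2.resize(t[105:255,200:330],None,fx=4,fy=4,interpolation=cv2.INTER_CUBIC))
```

```text
(no output)
```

View pics/crop_r.png

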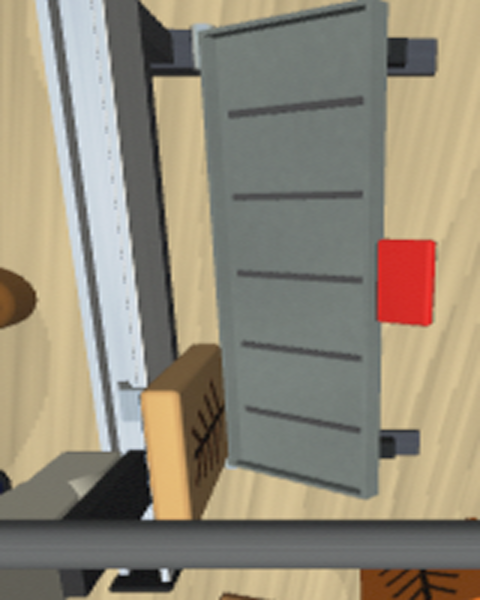

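View pics/crop_r2.png

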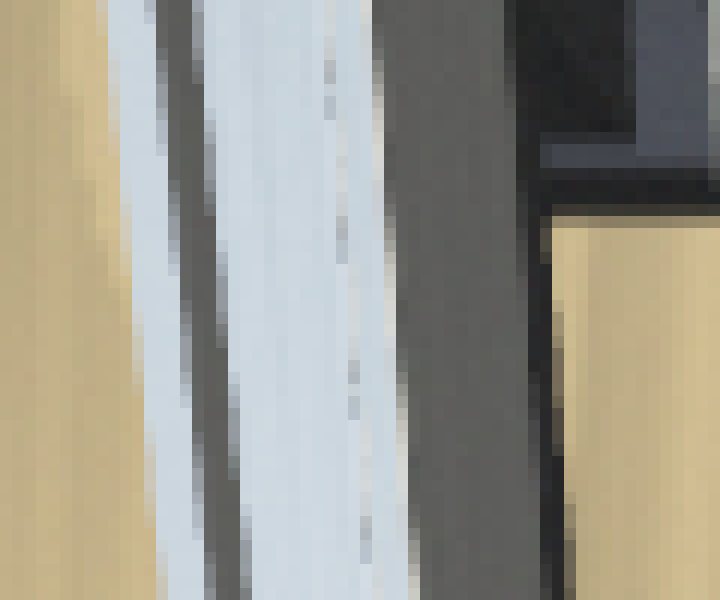

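View pics/crop_k.png

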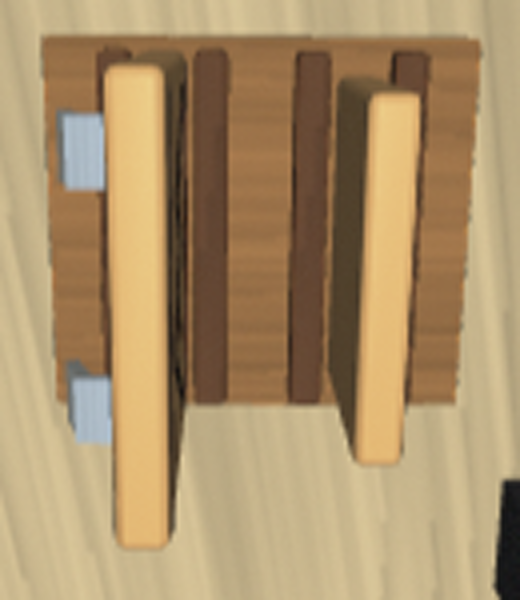

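```bash
cat > m.py <<'E'
from h import *
def topface(c,bx,z,n):
    hsv=cv2.cvtColor(c['p'],cv2.COLOR_RGB2HSV); a,b,x,y=bx
    m=np.zeros((384,512),np.uint8); s=hsv[x:y,a:b]
    m[x:y,a:b]=((s[...,2]>205)&(s[...,1]>95)).astype(np.uint8)
    nn,l,st,ce=cv2.connectedComponentsWithStats(m); k=1+np.argmax(st[1:,4]); cv2.imwrite('pics/mask_%s.png'%n,(l==k)*255)
    v,u=np.nonzero(l==k); Q=np.array([plane(c,i,j,z)[:2] for i,j in zip(u,v)])
    r=cv2.minAreaRect((Q*1000).astype(np.float32)); print(n,st[k],'rect',r,'mean',Q.mean(0).round(4)); 
    w=np.linalg.svd(Q-Q.mean(0),full_matrices=False)[2][0]; w*=np.sign(w[1]); print('yaw',np.degrees(np.arctan2(-w[0],w[1]))); return Q
def lip(c,rows,thr=165,z=.21,lo=140,hi=230):
    g=cv2.cvtColor(c['p'],cv2.COLOR_RGB2GRAY).astype(float); L=[]
    for r in rows:
        # bright run followed by dark (web) : first crossing from >thr to <120 with low saturation, scanning right->left of web
        row=g[r]; 
        for u in range(lo,hi):
            if row[u]>thr and row[u+2]<120 and min(row[u+2:u+7])>70 and max(row[u+2:u+8])<120:
                t=(row[u]-0) ; th=150
                uu=u
                while row[uu+1]>th: uu+=1
                L.append(plane(c,uu+(row[uu]-th)/(row[uu]-row[uu+1]),r,z)[:2]); break
    L=np.array(L); vx,vy,x0,y0=cv2.fitLine((L*1000).astype(np.float32),cv2.DIST_HUBER,0,.01,.01).ravel()
    if vy<0: vx,vy=-vx,-vy
    e=(L*1000-[x0,y0])@np.array([vy,-vx]); print('lip',len(L),'pt',x0,y0,'yaw',np.degrees(np.arctan2(-vx,vy)),'rms',e.std(),'ends',L[0],L[-1])
    return x0,y0,np.degrees(np.arctan2(-vx,vy))
E
python3 - <<'E'
from m import *
c=load('w_rack'); topface(c,(220,248,110,245),.162,'plaque'); topface(c,(285,310,115,225),.117,'blank')
c=load('w_rail'); print(lip(c,range(5,190))); topface(c,(185,210,170,262),.254,'hung')
red=(c['p'][...,0]>140)&(c['p'][...,1]<70); v,u=np.nonzero(red); print(u.mean(),v.mean(),u.min(),u.max(),v.min(),v.max(), [pt(c,a,b).round(4) for a,b in zip((u.mean(),270,280,275,275),(v.mean(),140,140,125,155))])
print('tray edges hinge/front', [pt(c,a,b).round(3) for a,b in ((210,15),(262,10),(216,230),(258,235),(215,120),(262,140))])
E
```

```text
plaque [ 226  122   16  120 1481] rect ((536.7088012695312, 353.8456726074219), (145.91537475585938, 15.146629333496094), 80.82820129394531) mean [0.5357 0.3478]
yaw -9.227093264913458
blank [ 290  129   15   92 1002] rect ((458.0538635253906, 367.030517578125), (125.72026062011719, 15.19482421875), 80.59795379638672) mean [0.4571 0.3627]
yaw -9.160203704579223
lip 185 pt 629.6895 -194.5565 yaw 8.274982 rms 0.2202894043697534 ends [ 0.64482662 -0.29958088] [ 0.61232828 -0.07528376]
(np.float32(629.6895), np.float32(-194.5565), np.float32(8.274982))
hung [187 196  16  63 685] rect ((590.7416381835938, -37.23684310913086), (15.050619125366211, 89.2735824584961), 8.23365592956543) mean [ 0.5906 -0.0386]
yaw 8.257070588135248
274.79503916449084 140.03002610966058 266 284 120 162 [array([ 0.4953, -0.1537,  0.132 ]), array([ 0.5026, -0.1519,  0.125 ]), array([ 0.4873, -0.1555,  0.1372]), array([ 0.4988, -0.1774,  0.1306]), array([ 0.4908, -0.1294,  0.1315])]
tray edges hinge/front [array([ 0.632, -0.337,  0.054]), array([ 0.544, -0.337,  0.119]), array([0.582, 0.063, 0.047]), array([0.495, 0.033, 0.105]), array([ 0.608, -0.166,  0.041]), array([ 0.516, -0.15 ,  0.124])][ WARN:0@0.561] global loadsave.cpp:1063 imwrite_ Unsupported depth image for selected encoder is fallbacked to CV_8U.
```

```bash
cat >> h.py <<'E'
YAW=8.27; a=np.radians(YAW); XS=np.array([np.cos(a),np.sin(a)]); YS=np.array([-np.sin(a),np.cos(a)])
X0,Y0=.5952,-.2234
def S(x,y,z): # stand frame -> world
    return np.append(XS*(X0+x)+YS*(Y0+y),z)
def toS(p): return np.array([XS@p[:2]-X0,YS@p[:2]-Y0,p[2]])
E
python3 - <<'E'
from h import *
print(toS(np.array([.4953,-.1537,.132])))
for s in (90,-90): 
    print(s, np.round([robot.ik(S(-.13,0,.17),down(YAW+s)),robot.ik(S(-.16,0,.036),down(YAW+s))],1))
R=down(YAW-90)
robot.move_gripper(0.0)
def tab(th,r=.151,n=.004): return S(-.010-r*np.cos(th)+n*np.sin(th),0,.034+r*np.sin(th)+n*np.cos(th))
robot.goto(tab(.66)+[0,0,.04],R); f0=robot.read_force()
print(robot.read_t(),f0)
robot.servo_line(tab(.66)+[0,0,.012],speed=.08); print(robot.read_force()-f0)
for th in np.arange(.62,-.01,-.06):
    robot.servo_line(tab(th),speed=.1); print(round(th,2),(robot.read_force()-f0).round(1))
    if np.linalg.norm(robot.read_force()-f0)>15: break
print(robot.read_position(),robot.read_t())
E
```

```text
[-1.27158418e-01  5.52952370e-05  1.32000000e-01]
90 [[  4.4   8.2 -23.8   0.  -57.9  93.8]
 [  4.2  15.7 -36.    0.  -38.3  94.1]]
-90 [[  4.4   8.2 -23.8   0.  -57.9 -86.2]
 [  4.2  15.7 -36.    0.  -38.3 -85.9]]
6.4 [-0.17512959 -0.32152058 -0.40896402]
[0.02598723 1.34628288 0.40534546]
0.62 [-0.   0.7  0.4]
0.56 [0.6 0.1 0.5]
0.5 [ 0.9 -0.3 -0. ]
0.44 [0.  0.3 1.1]
0.38 [-0.7 -0.1  1.6]
0.32 [-0.6  1.3 -0.2]
0.26 [0.4 0.4 1. ]
0.2 [ 0.3 -0.   0.9]
0.14 [-0.1 -0.2 -0.2]
0.08 [ 0.   0.4 -0. ]
0.02 [0.1 0.5 0.8]
[ 0.4616451  -0.15861057  0.04100494] 9.725
```

Run:
```python
from h import *
f0=np.array([-.1,.0,-.2]); p=robot.read_position()
for z in np.arange(.039,.0299,-.0015):
    robot.servo_line(np.array([p[0],p[1],z]),speed=.03); f=robot.read_force()-f0; print(round(z,4),robot.read_position()[2].round(4),f.round(1))
    if f[2]>8: break
robot.servo_line(np.array([p[0],p[1],.12]),speed=.2)
robot.goto(S(-.12,.08,.36),down(YAW)); c=grab('wrist','w_rail2'); print(robot.read_t())
print([pt(c,*uv).round(3) for uv in ((250,200),(300,150))])
```

```text
0.039 0.0392 [0.3 0.1 0.3]
0.0375 0.0382 [-3.   1.4  9.2]
12.1
[array([0.49 , 0.013, 0.036]), array([ 0.408, -0.089,  0.001])]
```

View pics/w_rail2.png

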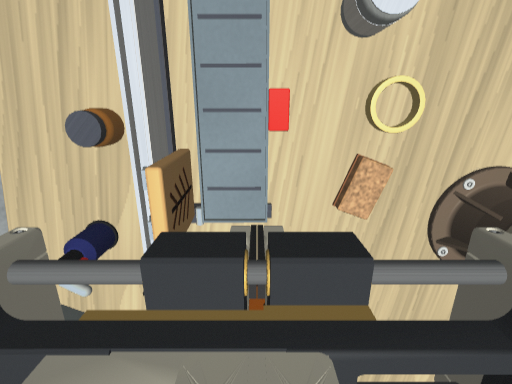

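Tray lies flat: its red tab is at (279,110), level with the tray. Re-measuring the lip from this second view, then grasping.

Run:
```python
from m import *
c=load('w_rail2'); red=(c['p'][...,0]>140)&(c['p'][...,1]<70); v,u=np.nonzero(red&(np.arange(512)[None]<300)); print('tab',toS(pt(c,u.mean(),v.mean())))
x,y,_=lip(c,range(5,140),lo=110,hi=200); print(toS(np.array([x/1e3,y/1e3,0])))
Q=topface(c,(145,170,150,238),.254,'hung'); print((Q@YS-Y0).min(),(Q@YS-Y0).max(),(Q@XS-X0).mean())
P=np.array([.5367,.3538]); ry=-9.2
robot.move_gripper(.6)
robot.goto(np.append(P,.26),down(ry)); c=grab('wrist','w_rack2'); topface(c,(150,330,20,250),.162,'plaque2')
print(robot.read_t())
```

```text
tab [-0.15730333  0.01470071  0.03792292]
lip 135 pt 629.0399 -190.93625 yaw 8.264036 rms 3.0453448281828206 ends [ 0.63477562 -0.23167506] [ 0.61638508 -0.10284042]
[-0.00016519 -0.05603064  0.        ]
hung [145 168  22  70 987] rect ((591.232177734375, -43.93126678466797), (15.54251480102539, 76.05979919433594), 8.160874366760254) mean [ 0.5919 -0.0474]
yaw 7.383375667852192
0.05684934642494707 0.13290421137383937 -0.01626872361255999
plaque2 [ 249  117   17  133 2033] rect ((535.7750244140625, 349.2490539550781), (136.6139678955078, 15.412463188171387), 81.16534423828125) mean [0.5349 0.3429]
yaw -9.138973404379245
14.7833[ WARN:0@0.459] global loadsave.cpp:1063 imwrite_ Unsupported depth image for selected encoder is fallbacked to CV_8U.
```

View pics/w_rack2.png

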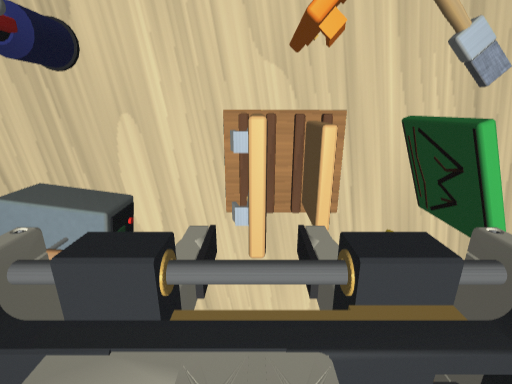

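Run:
```python
from h import *
P=np.array([.5363,.3535])
f0=robot.read_force()
robot.servo_line(np.append(P,.127),speed=.12); print((robot.read_force()-f0).round(2))
robot.move_gripper(0.0); print('w',robot.read_grip_width(),(robot.read_force()-f0).round(2),robot.read_position())
robot.servo_line(np.append(P,.160),speed=.06); robot.dwell(.2); print('w',robot.read_grip_width(),(robot.read_force()-f0).round(2),robot.read_ft_torque())
grab('side','s_lift'); print(robot.read_t())
```

```text
[ 1.04 -0.62  0.83]
w 0.20763350074245857 [0.11 0.72 1.55] [0.53627318 0.35355309 0.12705268]
w 0.20672668122979534 [-0.04 -0.26 -3.9 ] [ 0.07902508 -0.0429225   0.04294268]
17.65
```

Run:
```python
import cv2
t=cv2.imread('pics/s_lift.png'); cv2.imwrite('pics/crop_l.png',cv2.resize(t[60:210,180:320],None,fx=4,fy=4,interpolation=cv2.INTER_CUBIC))
```

```text
(no output)
```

View pics/crop_l.png

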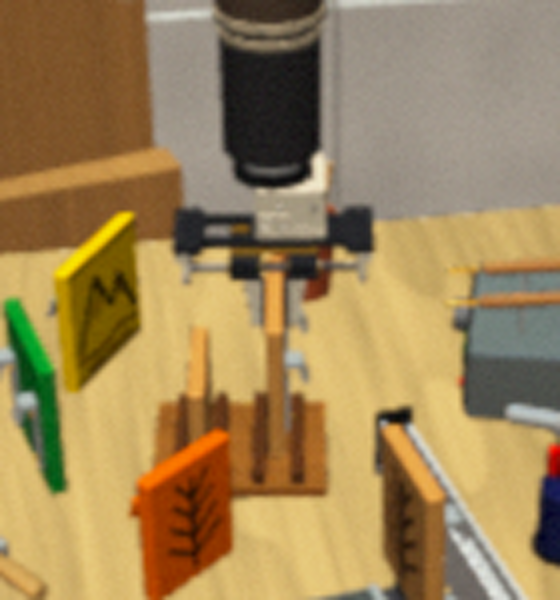

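Run:
```python
from h import *
P=np.array([.5363,.3535]); R=down(YAW)
robot.servo_line(np.append(P,.42),speed=.2)
robot.goto(S(-.0445,-.075,.42),R); print(toS(robot.read_position()),robot.read_t())
robot.servo_line(S(-.0445,-.075,.26+.003),speed=.12) # origin z ~.148
robot.dwell(.2); print(toS(robot.read_position()),robot.read_force(),robot.read_ft_torque(),robot.read_grip_width())
grab('side','s_pre'); grab('wrist','w_pre'); grab('top','t_pre'); print(robot.read_t())
t=cv2.imread('pics/s_pre.png'); cv2.imwrite('pics/crop_p.png',cv2.resize(t[130:310,220:400],None,fx=3.3,fy=3.3,interpolation=cv2.INTER_CUBIC))
t=cv2.imread('pics/t_pre.png'); cv2.imwrite('pics/crop_p2.png',cv2.resize(t[130:230,230:390],None,fx=5,fy=5,interpolation=cv2.INTER_CUBIC))
```

```text
[-0.04405059 -0.07427032  0.41989862] 21.1583
[-0.04432415 -0.07507767  0.26356631] [ 0.12859721 -0.53956628 -3.65087661] [ 0.1012724  -0.00801915  0.0170746 ] 0.2008336209427569
22.9667
```

View pics/crop_p.png

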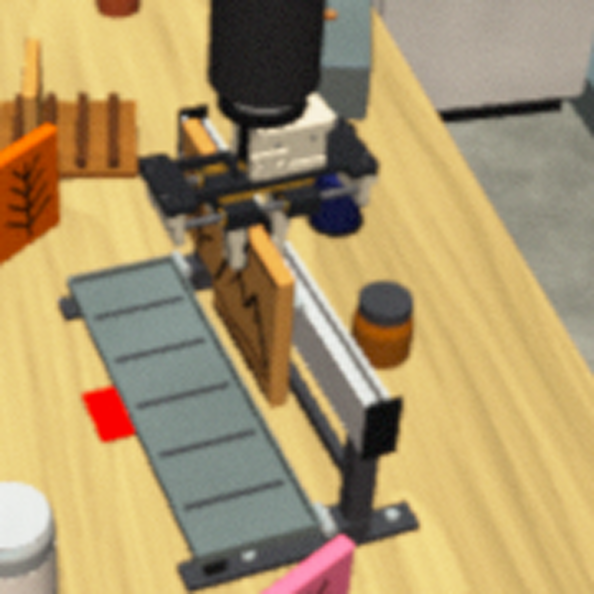

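View pics/w_pre.png

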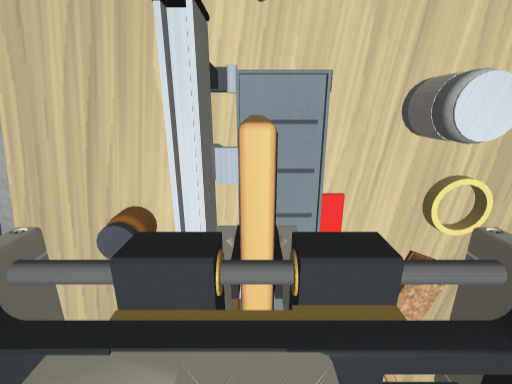

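Run:
```python
from m import *
c=load('w_pre'); print('end',toS(plane(c,185,4,.21)))
for uv in ((220,160),(228,165),(222,175),(258,150),(258,200)): print(uv,toS(pt(c,*uv)).round(4))
x,y,_=lip(c,range(15,200),lo=150,hi=225); print(toS(np.array([x/1e3,y/1e3,0])))
topface(c,(230,285,110,225),.263+.035,'pl')
```

```text
end [ 0.00450295 -0.22262227  0.21      ]
(220, 160) [-0.0209 -0.1234  0.2525]
(228, 165) [-0.0257 -0.1198  0.2507]
(222, 175) [-0.0217 -0.1134  0.2518]
(258, 150) [-0.045  -0.1366  0.299 ]
(258, 200) [-0.045  -0.1126  0.2996]
lip 185 pt 642.91425 -287.61673 yaw 8.240443 rms 0.09523157212548691 ends [ 0.65194481 -0.34937941] [ 0.63288372 -0.21734225]
[-0.00034151 -0.15370141  0.        ]
pl [ 240  124   35  101 3257] rect ((594.92626953125, -264.271728515625), (15.5565767288208, 48.83110809326172), 8.210138320922852) mean [ 0.595  -0.2656]
yaw 8.42641662607449[ WARN:0@0.556] global loadsave.cpp:1063 imwrite_ Unsupported depth image for selected encoder is fallbacked to CV_8U.
```

Run:
```python
from h import *
y=-.075; z=.2635
robot.servo_line(S(-.019,y,z),speed=.08); robot.dwell(.15)
f0=np.mean([robot.read_force() for _ in range(3)],0); hit=None
for x in np.arange(-.0175,-.0089,.0007):
    robot.servo_line(S(x,y,z),speed=.02); f=robot.read_force()-f0; fx=f[:2]@XS; print(x.round(4),toS(robot.read_position())[0].round(4),fx.round(2),f[2].round(2))
    if fx<-2.5: hit=x;break
print('hit',hit,robot.read_t())
xs=(hit if hit else -.013)-.0017
robot.servo_line(S(xs,y,z),speed=.02); print(xs,(robot.read_force()-f0).round(2))
np.save('st.npy',np.append(f0,xs)); c=grab('wrist','w_over'); grab('side','s_over')
```

```text
-0.0175 -0.0176 -0.93 1.46
-0.0168 -0.0168 -0.91 0.2
-0.0161 -0.016 -0.8 -0.12
-0.0154 -0.0153 -0.95 -0.16
-0.0147 -0.0147 0.48 0.88
-0.014 -0.014 0.22 0.59
-0.0133 -0.0136 -0.95 0.66
-0.0126 -0.0134 -5.47 3.46
hit -0.012600000000000007 25.5833
-0.014300000000000007 [-1.33  0.05  1.53]
```

View pics/w_over.png

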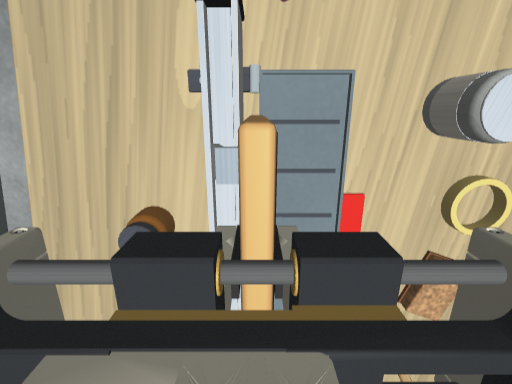

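Web contact came at x −13.4 mm, as predicted, and the hook at (226,160) now reaches over the lip. Lowering with force watch.

Run:
```python
from h import *
s=np.load('st.npy'); f0=s[:3]; y=-.075; xs=-.0147
robot.servo_line(S(xs,y,.2635),speed=.02)
robot.servo_line(S(xs,y,.232),speed=.04); print((robot.read_force()-f0).round(2))
for z in np.arange(.231,.2219,-.0007):
    robot.servo_line(S(xs,y,z),speed=.02); f=robot.read_force()-f0; print(z.round(4),toS(robot.read_position()).round(4),f.round(2))
    if f[2]>4.5: break
robot.dwell(.2); print((robot.read_force()-f0).round(2),robot.read_t())
grab('wrist','w_seat'); grab('side','s_seat')
c=load('w_seat'); 
t=cv2.imread('pics/s_seat.png'); cv2.imwrite('pics/crop_s.png',cv2.resize(t[130:310,220:400],None,fx=3.3,fy=3.3,interpolation=cv2.INTER_CUBIC))
```

```text
[-0.48  0.51  0.34]
0.231 [-0.0147 -0.075   0.2311] [-0.63  0.48  0.88]
0.2303 [-0.0147 -0.075   0.2303] [-1.06  0.77  0.79]
0.2296 [-0.0147 -0.075   0.2295] [ 0.47  0.28 -0.27]
0.2289 [-0.0146 -0.0751  0.229 ] [-1.24  0.5   1.28]
0.2282 [-0.0146 -0.0751  0.229 ] [-2.97  1.29  8.37]
[-3.62  3.18  9.39] 28.5667
```

View pics/crop_s.png

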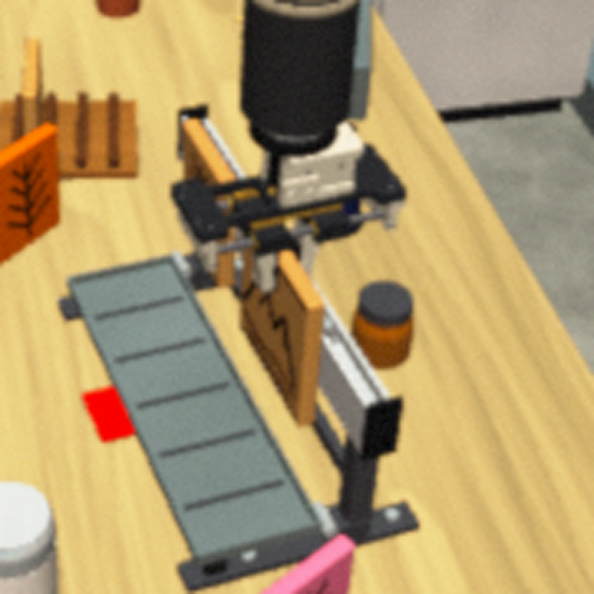

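View pics/w_seat.png

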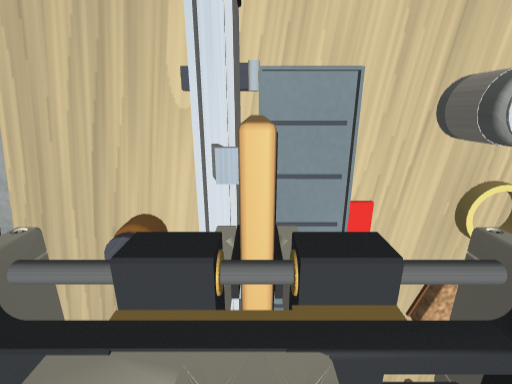

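Run:
```python
from h import *
c=load('w_seat'); print([toS(pt(c,*uv)).round(4) for uv in ((220,160),(228,165),(222,175),(258,150))])
robot.servo_line(S(-.0147,-.075,.2289),speed=.02); print(robot.read_force().round(2))
robot.move_gripper(.32); robot.dwell(.5); print(robot.read_grip_width(),robot.read_force().round(2))
c=grab('wrist','w_rel'); print([toS(pt(c,*uv)).round(4) for uv in ((220,160),(228,165),(222,175),(258,150))],robot.read_t())
robot.servo_line(S(-.0147,-.075,.34),speed=.08)
robot.goto(S(-.12,.03,.40),down(YAW)); c=grab('wrist','w_fin'); grab('side','s_fin'); grab('top','t_fin'); print(robot.read_t())
t=cv2.imread('pics/s_fin.png'); cv2.imwrite('pics/crop_f.png',cv2.resize(t[130:310,220:400],None,fx=3.3,fy=3.3,interpolation=cv2.INTER_CUBIC))
```

```text
[array([ 0.0091, -0.123 ,  0.2159]), array([ 0.0039, -0.1199,  0.2169]), array([ 0.0081, -0.1133,  0.2169]), array([-0.0152, -0.1367,  0.2652])]
[-2.27  1.93  2.36]
0.32132896599616956 [ 0.42 -0.62 -1.15]
[array([ 0.0088, -0.1233,  0.2177]), array([ 0.0038, -0.1199,  0.2171]), array([ 0.008 , -0.1132,  0.2167]), array([-0.0148, -0.1547,  0.3878])] 29.9333
32.3083
```

View pics/crop_f.png

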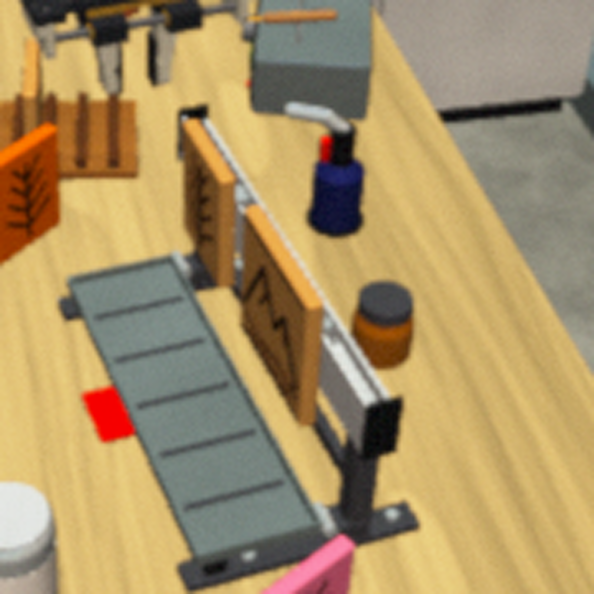

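View pics/w_fin.png

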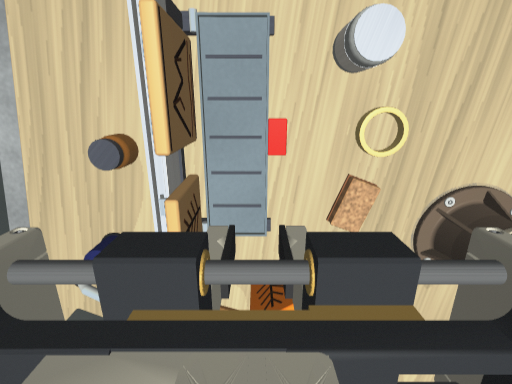

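View pics/t_fin.png

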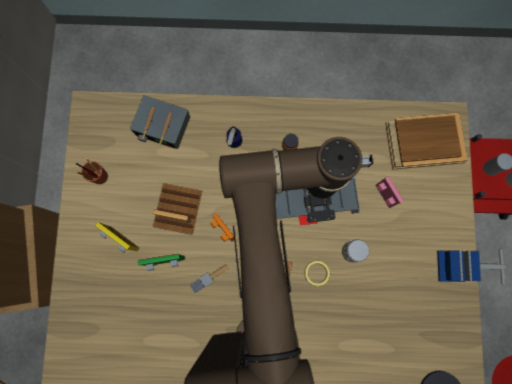

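The plaque hangs at (165,80) in the wrist view with a clear gap to its neighbour at (185,210), and the tray is flat. One view from above the groove to confirm both hooks.

Run:
```python
from m import *
robot.goto(S(.05,-.01,.40),down(YAW)); c=grab('wrist','w_hooks'); print(robot.read_t())
t=cv2.imread('pics/w_hooks.png'); cv2.imwrite('pics/crop_h.png',cv2.resize(t[20:235,180:380],None,fx=3,fy=2.7,interpolation=cv2.INTER_CUBIC))
```

```text
33.0917
```

View pics/crop_h.png

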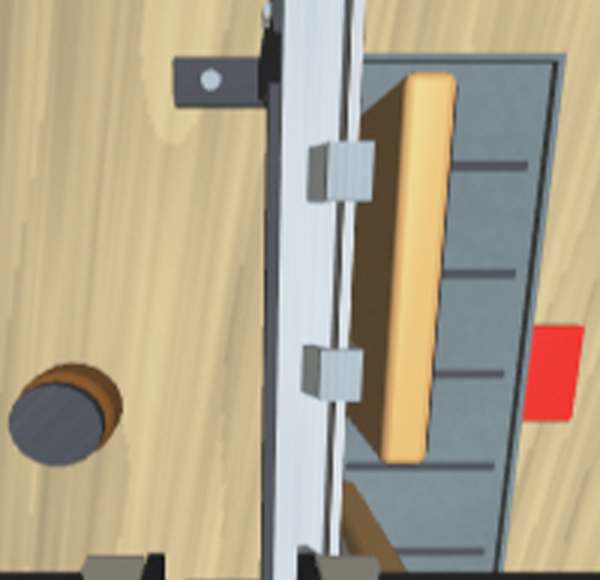

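Run:
```python
from m import *
c=load('w_hooks')
for (a,b) in ((350,170),(340,375),(355,170),(345,375),(430,120),(405,440)):
    u,v=180+a/3,20+b/2.7; print((a,b),toS(pt(c,u,v)).round(4))
# hung shift, using w_fin
f=load('w_fin'); Q=topface(f,(160,205,170,240),.254,'h'); print((Q@YS-Y0).min(),(Q@XS-X0).mean())
```

```text
(350, 170) [ 0.003  -0.1191  0.2166]
(340, 375) [ 0.0033 -0.029   0.2167]
(355, 170) [ 0.0012 -0.119   0.2178]
(345, 375) [ 0.0011 -0.0289  0.2163]
(430, 120) [-0.0161 -0.1322  0.2638]
(405, 440) [-0.0156 -0.0101  0.2643]
h [165 201  15  31 396] rect ((593.9049682617188, -61.819313049316406), (15.837224960327148, 39.57099533081055), 8.39165210723877) mean [ 0.594  -0.0623]
yaw 7.928938169198032
0.05699785944693553 -0.01637913517983352[ WARN:0@0.514] global loadsave.cpp:1063 imwrite_ Unsupported depth image for selected encoder is fallbacked to CV_8U.
```

Both hook arms have their tops at 216.6 mm, so the undersides sit on the 210 mm lip. The neighbour hasn't moved: its edge is at y 57 mm, the same as before. Handing in.

```bash
python3 -c "
from rig import robot
robot.job_done(); print(robot.read_t())"
```

```text
the job is handed in; nothing more can be done
the job is handed in; nothing more can be done
```

I pressed the red tab until the drip tray was flat, then took the burnt plaque from the back slot of the rack. I hung it on the roomier right side of the rail, using touch to find the rail's front face before lowering the hooks behind the lip. I handed it in at about 33 s; the job reports no verdict.

Last checks:
- **Tray:** it reached its stop with about 9 N on the tab, and the tab's top then measured 38 mm above the bench, as it should when flat.
- **Hooks:** both arm tops measured 216–218 mm, so the undersides are on the 210 mm lip to within about 1–2 mm. In the close view from above, both hooks reach over the lip into the groove.
- **Release:** the plaque is level, upright and let go.
- **Neighbour:** the gap between the two plaques is about 55 mm. The neighbour's near edge measured 57 mm along the rail both before and after.
- **Other items:** I did not measure the blank, tin, jar and torch again, but they look unmoved in the final pictures.

One reading disagreed: a second measurement of the tab's sideways position was 15 mm off the first. The colour mask probably picked up the orange look-alike. The rail end and the neighbour's edge supported the first value, so I used that.

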